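Locate a metal sample on the spectrometer stage

ROBOT

A 6-joint arm with a two-finger parallel gripper is mounted at the origin on the work surface. World frame = base frame: x ahead of the robot, y to its left, z up, the work surface at z = 0. Lengths are in m, angles in degrees, forces in N, time in s.
With the tool pointing down it reaches from about 0.375 to 0.75 m from the base axis. Payload 9 kg.
Tool frame: the origin (TCP) lies midway between the tips of the shut fingers; the grasp point (between the pads) lies 19 mm behind it; z points along the fingers, x is the direction in which the jaws open and shut, and the axes are right-handed (so a half turn about z gives the same grasp; the last joint's range is limited). The gripper opens to 85 mm and grips with 20 to 120 N. Pads are 22 mm wide; open, the fingers measure 114 mm over their backs; the gripper's body (76 mm by 85 mm) begins 54 mm behind the grasp point. The pads swing forward as they close: fully open they stand 13 mm farther back than shut.
Start: joints at [52.729, 5.964, 5.575, 89.605, 0, 77.527], TCP at [0.252, 0.545, 0.208] pointing down, gripper open.
Joint ranges: [-171.21, 171.21], [-48.23, 106.86], [-62.78, 66.21], [-105.2, 120.99], [-86.42, 89.51], [-180, 180]. Speed limits (degrees/s): [127.2, 127.2, 147.25, 180, 180, 180].

INTERFACE

Orientations are given as [roll, pitch, yaw] about the fixed x, y, z axes, in that order (R = Rz(yaw) Ry(pitch) Rx(roll)).
In Python, from plant import ctrl, viewer, ticket gives the robot as it stands. The module is installed in compiled form; this text tells all that it offers.
- The arm moves only by the tool play_rows, never from a script. Its argument "commands" is a list of rows, each a list of 7 numbers: the shift along the tool's x, y, z as a fraction of full scale, then the turn, a rotation vector about the tool's x, y, z as a fraction of full scale, then the opening, from -1 (shut) to 1 (fully open). A call has 1 to 12 rows; each row shifts and turns the commanded pose from where the row before left it, along the tool's axes as they then stand; what a row does not reach is not made up. Full scale, the value 1, is 0.05 m for a shift and 0.08 rad for a turn. A row lasts 1/10 s, in which the tool goes at most 50 mm and 8.59 degrees, less where a joint would pass 70% of its speed; a pose out of reach is approached as far as the arm can. A call with a number of a shift or a turn outside -1 to 1 is refused whole. A call with a gripper value outside its range is refused whole. The fingers move at their own pace and stop on an object; "squeeze" is the grip in N (left out, the last holds). Time passes only in rows, so rows that do not move let the fingers close. It gives the time, the measured TCP pose, the force and the opening at its end, in the units of the state.
- ctrl.observe(): the state, without advancing time (a new reading comes with each control period).
- viewer.capture(name): name is "scene" or "top"; returns a dict with "image" (420x560x3 uint8, red, green, blue), "z_map" (420x560 float32, m along the optical axis (not along the pixel's ray), 0 where there is no reading), "intrinsics" (3x3 intrinsics, pixels), "dist" ([k1, k2, p1, p2, k3] as OpenCV has them; the pictures are not rectified), "camera_from_world" (4x4, takes a point from world to camera coordinates). Camera axes: x right, y down, z forward; pixel columns grow to the right and rows downward; lengths in m; the calibration is good to about 2 mm. A picture is of the moment at which its call begins.
- ticket.hand_in(): hands the job in, once; it reports no verdict.
Trained networks look in the newest picture that a camera, given by its name, has taken for a name from the list of things; names that differ only in an ending like _2 or _b are one class to them, and where a whole thing is asked for, a point or a joint stands for the part that bears it (a point fixed in the world has none). Each returns a list of dicts, best first, with "confidence" (0 to 1); they miss things now and then, are a little off and sometimes report something else, mostly with a low value. They report only what shows in the picture. A call takes as long as a camera call. They do not tell look-alikes from the thing itself.
- viewer.trace(camera, thing): "mask" (420x560 bool, what is visible of it) and "bbox" ([left, top, right, bottom] in pixels, round what is visible of it).
- viewer.tip_of(camera, thing): "location" ([column, row] in pixels: a listed point, or the origin of a listed thing).
The state is a dict: "time_s": time; "joints": joint angles; "qd": joint speeds; "joint_torque": joint torques, N m; "tcp_pos": TCP position; "tool_rot": TCP orientation; "ft_force": force on the tool from outside, world axes, zero at the start; "ft_torque": the same for the moment, N m; "grip_width": opening from 0.0 (shut) to 1.0 (fully open).
Only numpy, scipy, OpenCV 4.12 (cv2) and the standard library are available. Lean on these libraries where they do the work, as an engineer would, in place of code of your own. Each camera call takes 0.05 s, during which the arm holds its last target. There are 200 camera calls.

TASK

Without gripping or lifting anything, push the wide steel sample disc along the stage into the corner of the two fences until it touches both of them. Then push the hold-down arm by its upright pin all the way round to its stop, so that it stands over the disc. Keep the disc flat on the stage, and leave the narrow reference sample and the things on the bench where they are.

Things in the scene. Friction and masses are not known exactly. Their poses are not given: they have to be found in the camera images.
- stage: Fixed dark steel plate, 250 (x) by 300 (y) by 12 mm, flat on the bench, turned up to 16 degrees either way; origin at the centre of its underside, z up. Two aluminium fences on it, 20 mm high, 12 thick: the back fence's inner (-x) face is at x = 70 mm, from y = -108 to 82; the end fence's inner (-y) face is at y = 70, from x = 12 to 82. They meet in an inner corner at (70, 70).
- nest (a point): Point on the stage's top where the middle of the wide disc's underside is when it touches both fences: (+45, +45, +12) mm in the stage's frame, with the stage's axes.
- sample: The wide steel sample disc, 50 mm in diameter, 30 mm high, about 0.5 kg, loose, standing flat on the stage on the side nearer to the robot; origin at the centre of its underside. Slides with ordinary friction (2 to 6 N); push it low, under 20 mm above the plate.
- reference: The narrow reference sample, a steel cylinder 30 mm in diameter and 40 mm high, loose and standing on the stage beside the wide disc, to its left or right (at least 20 mm between them). To be left alone. Origin at the centre of its underside.
- pivot (a point): Foot of the arm's upright pivot axis, on the stage's top at (+100, +125, +12) mm in the stage's frame, outside the fences' corner. A post with the arm's hub, 28 mm in diameter, stands here up to 67 mm above the stage's underside.
- clamp (a joint): Angle of the aluminium hold-down arm about pivot, rad. 0: the arm points along the stage's -x, outside the end fence; grows counter-clockwise seen from above (the free end moves to -y, over the end fence); 0.97: at its stop, the free end over the nest. Starts at 0 to 0.25. Arm 14 mm wide, underside 8 mm above the disc's top. Light friction, 1 to 2 N at the pin; stays where left.
- clamp_handle (a point): Middle of the upright black pin at the arm's free end, 97 mm from the pivot: 12 mm in diameter, standing 27 mm above the arm, from 61 to 88 mm above the stage's underside; this point is 75 mm above it.
- jar: Closed glass jar, 64 mm in diameter, 90 mm high, on the bench right of the stage. Leave alone. Origin at the centre of its underside.
- mug: White mug, 76 mm in diameter, 90 mm high, on the bench left of the stage. Leave alone. Origin at the centre of its underside.
- brush: Hand brush lying on the bench right of the stage. Leave alone. Origin on its underside, near the middle of its length.
There are look-alikes about, which are no part of the job. What is shaped like the sample but brown or turquoise is not meant.

How it is judged (in metres and radians):
On the way, in this order (a step that is already met when the one before it is completed fails the run):
1. the wide disc touches both fences, the arm not yet swung over (x of sample in the frame of stage between 0.0425 and 0.048 m and y of sample in the frame of stage between 0.0425 and 0.048 m and value of joint clamp below 0.5 rad), for 0.2 s.
2. the hold-down arm is swung over to its stop (value of joint clamp above 0.89 rad), for 0.2 s.
At the end, for the whole second after the job is handed in: The wide disc rests flat on the stage within 2.5 mm of touching both fences, and the hold-down arm is within 0.08 rad of its stop, over the disc (x of sample in the frame of stage between 0.0425 and 0.048 m and y of sample in the frame of stage between 0.0425 and 0.048 m and z of sample in the frame of stage below 0.015 m and angle between sample's own z axis and vertical below 0.05 rad and value of joint clamp above 0.89 rad and linear speed of sample below 0.01 m/s).
It fails at once if the wide disc is lifted off the stage or tipped (z of sample in the frame of stage above 0.018 m or angle between sample's own z axis and vertical above 0.2 rad).
It fails at once if the reference sample is moved (more than 8 mm) (distance of reference from where it was at the start of the episode above 0.008 m).
It fails at once if the jar, mug or brush is moved (more than 15 mm) (distance of any of jar, mug, brush from where it was at the start of the episode above 0.015 m).
It also fails if it takes over 51 s, if anything falls off the work surface, if the arm or the gripper's body presses on something with over 40 N, if the wrist force passes 120 N, or if a joint passes its speed limit or range.

## Working session

There is one attempt and no reset: what is moved stays moved. The work goes in short steps, Python scripts to look and compute and a tool call to move; the robot and the scene stay as the last step left them, time stands still between calls to the robot, and variables do not carry over. Pictures are saved under pics/ and viewed, about 8 in all and at most 12, crops included, and the job is handed in when it is done.

Besides the shell and the picture viewer there is one more tool, called after ">>>" by a JSON object that holds its "method" and its "body", one argument or row to a line. play_rows: Moves the arm, as the interface text tells. Shift numbers are shares of 0.05 m and turn numbers shares of 0.08 rad, none past 1 either way. Its arguments: {"type":"object","properties":{"commands":{"type":"array","items":{"type":"array","items":{"type":"number"}}},"squeeze":{"type":"number"}},"required":["commands"]}

```bash
mkdir -p pics; cat > h.py <<'E'
import numpy as np, cv2
from plant import ctrl, viewer, ticket
def cap(n):
    c=viewer.capture(n); return c
def save(c,f,s=None):
    im=c["image"][:,:,::-1]
    if s: 
        l,t,r,b=s; im=im[t:b,l:r]; k=min(800/(r-l),600/(b-t)); im=cv2.resize(im,None,fx=k,fy=k,interpolation=cv2.INTER_CUBIC)
    cv2.imwrite("pics/"+f,im)
def on_plane(c,px,z):
    K,d,T=map(np.array,(c["intrinsics"],c["dist"],c["camera_from_world"]))
    p=cv2.undistortPoints(np.array(px,float).reshape(-1,1,2),K,d).reshape(-1,2)
    R=T[:3,:3];o=-R.T@T[:3,3]
    v=np.c_[p,np.ones(len(p))]@R
    return o+v*((z-o[2])/v[:,2])[:,None]
def cloud(c,mask):
    K,d,T=map(np.array,(c["intrinsics"],c["dist"],c["camera_from_world"]))
    r,q=np.nonzero(mask&(c["z_map"]>0)); z=c["z_map"][r,q]
    p=cv2.undistortPoints(np.c_[q,r].astype(float).reshape(-1,1,2),K,d).reshape(-1,2)
    return (np.c_[p*z[:,None],z]-T[:3,3])@T[:3,:3]
def proj(c,P):
    T=np.array(c["camera_from_world"]);rv=cv2.Rodrigues(T[:3,:3])[0]
    return cv2.projectPoints(np.array(P,float).reshape(-1,3),rv,T[:3,3],np.array(c["intrinsics"],float),np.array(c["dist"],float))[0].reshape(-1,2)
E
python3 - <<'E'
from h import *
s=ctrl.observe(); print(s["time_s"],s["tcp_pos"],s["tool_rot"],s["grip_width"])
for n in ("top","scene"):
    c=cap(n); save(c,n+"0.png"); np.save(n+".npy",c,allow_pickle=True)
    for t in ("stage","sample","reference","clamp_handle","jar","mug","brush"):
        for d in viewer.trace(n,t)[:3]:
            P=cloud(c,d["mask"]); print(n,t,round(d["confidence"],2),d["bbox"],np.median(P,0).round(3) if len(P) else None, P[:,2].max().round(3) if len(P) else None)
    for t in ("nest","pivot","clamp_handle","stage","sample","reference"):
        for d in viewer.tip_of(n,t)[:3]: print(n,t,round(d["confidence"],2),np.round(d["location"],1))
print(ctrl.observe()["time_s"])
E
```

```text
0.0 [0.25137728 0.54439207 0.20670798] [-1.79980822e+02  7.62879340e-02  6.52054876e+01] 1.0000205371333977
top stage 0.86 [209.6, 143.6, 323.2, 246.3] [0.56  0.051 0.013] 0.092
top sample 0.79 [278.2, 216.3, 295.8, 234.8] [ 0.473 -0.021  0.043] 0.049
top sample 0.75 [307.4, 260.5, 321.9, 278.1] [ 0.334 -0.102  0.03 ] 0.037
top sample 0.61 [332.1, 207.1, 351.8, 223.1] [ 0.494 -0.186  0.03 ] 0.037
top clamp_handle 0.69 [220.9, 148.0, 234.8, 186.0] [0.65  0.151 0.062] 0.092
top jar 0.74 [392.6, 169.6, 422.3, 197.3] [ 0.581 -0.362  0.088] 0.099
top mug 0.94 [131.7, 178.1, 167.4, 215.6] [0.552 0.387 0.04 ] 0.097
top mug 0.64 [205.3, 145.7, 324.1, 246.9] [0.56  0.051 0.013] 0.092
top brush 0.91 [379.1, 223.5, 405.4, 286.7] [ 0.398 -0.332  0.019] 0.028
top nest 0.61 [250. 176.]
top pivot 0.95 [232.8 156.2]
top clamp_handle 0.63 [221.6 182.9]
top stage 0.84 [268.1 193.9]
top sample 0.74 [287.3 224.8]
top sample 0.51 [312.2 270.1]
top sample 0.49 [341.5 210.7]
top reference 0.44 [256.1 221.9]
scene stage 0.85 [197.2, 202.9, 360.6, 320.9] [0.584 0.08  0.012] 0.09
scene sample 0.89 [276.0, 203
[... 251 characters left out ...]
.482 0.081 0.04 ] 0.055
scene clamp_handle 0.76 [246.0, 254.4, 301.3, 292.2] [0.639 0.152 0.061] 0.09
scene clamp_handle 0.73 [210.0, 144.8, 262.0, 180.2] [ 0.411 -0.324  0.017] 0.025
scene jar 0.77 [153.3, 148.2, 178.7, 187.0] [ 0.594 -0.354  0.054] 0.094
scene mug 0.8 [375.7, 297.8, 426.7, 367.6] [0.566 0.385 0.058] 0.093
scene brush 0.81 [207.4, 144.9, 262.0, 180.8] [ 0.404 -0.328  0.017] 0.025
scene nest 0.85 [264.9 273.3]
scene pivot 0.76 [256.7 306.9]
scene clamp_handle 0.77 [295.2 259.4]
scene stage 0.68 [272.9 255.6]
scene sample 0.93 [285.4 222.6]
scene sample 0.86 [301.4 194.4]
scene sample 0.56 [236.3 201.4]
scene reference 0.75 [310.5 244.2]
scene reference 0.47 [395.1 349.8]
1.4
```

```bash
python3 - <<'E'
from h import *
from scipy.optimize import least_squares
ct=np.load("top.npy",allow_pickle=True).item(); cs=np.load("scene.npy",allow_pickle=True).item()
save(ct,"top_crop.png",(190,130,350,250)); save(cs,"scene_crop.png",(180,140,380,330))
for n,c in (("top",ct),("scene",cs)):
    full=cloud(c,np.ones((420,560),bool))
    m=(full[:,0]>.4)&(full[:,0]<.75)&(abs(full[:,1]-.05)<.2)&(full[:,2]>.006)&(full[:,2]<.018)
    p=full[m][:,:2]; print(n,len(p),cv2.minAreaRect(p.astype(np.float32)), full[m][:,2].mean())
print(on_plane(ct,[(232.8,156.2),(250,176),(287.3,224.8)],.012), on_plane(ct,[(221.6,182.9)],.075), on_plane(ct,[(268.1,193.9)],0))
print(on_plane(cs,[(256.7,306.9),(264.9,273.3),(285.4,222.6),(310.5,244.2)],.012), on_plane(cs,[(295.2,259.4)],.075), on_plane(cs,[(272.9,255.6)],0))
E
```

```text
top 7149 ((0.5746659636497498, 0.048985227942466736), (0.3975696861743927, 0.3468824326992035), 89.96441650390625) 0.012621608587386209
scene 8473 ((0.5571820735931396, 0.0451025664806366), (0.30463436245918274, 0.2515716850757599), 76.36964416503906) 0.01217376169819586
[[ 0.67702299  0.14349058  0.012     ]
 [ 0.61556165  0.09053688  0.012     ]
 [ 0.4671612  -0.02210526  0.012     ]] [[0.58302453 0.16777463 0.075     ]] [[0.56247304 0.0358198  0.        ]]
[[ 0.68698419  0.14856111  0.012     ]
 [ 0.61466892  0.08371896  0.012     ]
 [ 0.46431694 -0.0255174   0.012     ]
 [ 0.47438725  0.07231538  0.012     ]] [[0.58777165 0.14465055 0.075     ]] [[5.55942681e-01 3.89306824e-02 1.11022302e-16]]
```

View pics/top_crop.png

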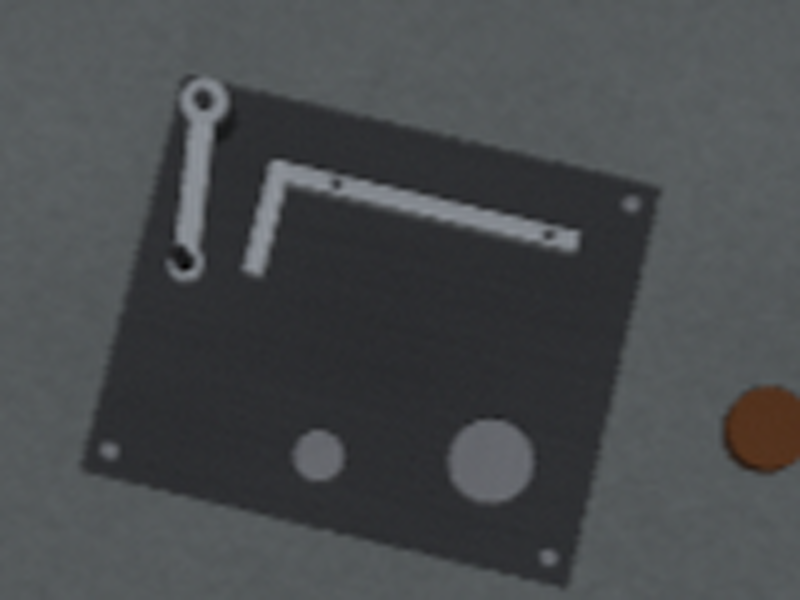

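View pics/scene_crop.png

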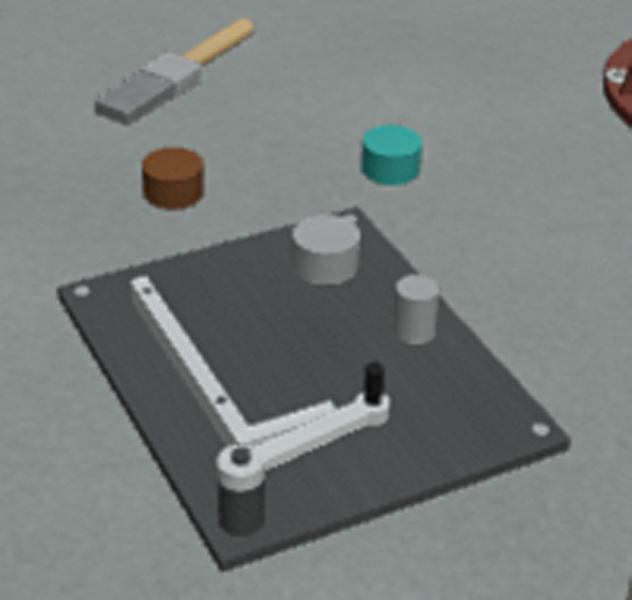

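```bash
cat >> h.py <<'E'
from scipy.optimize import least_squares
def S(p): # stage 2D+z -> world
    x,y,a=p; R=np.array([[np.cos(a),-np.sin(a)],[np.sin(a),np.cos(a)]])
    return lambda q: np.c_[np.atleast_2d(q)[:,:2]@R.T+[x,y],np.atleast_2d(q)[:,2]]
def inv(p,w):
    x,y,a=p; R=np.array([[np.cos(a),-np.sin(a)],[np.sin(a),np.cos(a)]])
    return (np.atleast_2d(w)[:,:2]-[x,y])@R
E
python3 - <<'E'
from h import *
ct=np.load("top.npy",allow_pickle=True).item(); cs=np.load("scene.npy",allow_pickle=True).item()
# gradient-aligned edge fit: stage rim and fence inner/outer top edges, searched along the normal
segs=[((-125,-150,12),(125,-150,12)),((-125,150,12),(125,150,12)),((-125,-150,12),(-125,150,12)),((125,-150,12),(125,150,12)),
 ((70,-108,32),(70,70,32)),((12,70,32),(70,70,32)),((82,-108,32),(82,82,32)),((12,82,32),(82,82,32))]
pts=[];tan=[]
for a,b in segs:
    a,b=np.array(a)/1e3,np.array(b)/1e3
    for t in np.linspace(.06,.94,30): pts.append(a+(b-a)*t);tan.append((b-a)/np.linalg.norm(b-a))
pts,tan=np.array(pts),np.array(tan)
def fit(c,p,ms):
    g=cv2.GaussianBlur(cv2.cvtColor(c["image"],cv2.COLOR_RGB2GRAY).astype(np.float32),(0,0),.8)
    for it in range(12):
        P=proj(c,S(p)(pts)); Q=proj(c,S(p)(pts+tan*1e-3)); t=Q-P; t/=np.linalg.norm(t,axis=1)[:,None]; n=np.c_[-t[:,1],t[:,0]]
        w=4 if it<6 else 2
        s=np.arange(-w,w+.01,.25)
        G=P[:,None]+n[:,None]*s[None,:,None]
        v=cv2.remap(g,G[...,0].astype(np.float32),G[...,1].astype(np.float32),cv2.INTER_CUBIC)
        d=np.abs(np.gradient(v,axis=1)); k=d.argmax(1); ok=(d.max(1)>2.0)&(k>0)&(k<len(s)-1)
        tgt=P+n*s[k][:,None]
        r=least_squares(lambda q: ((proj(c,S(q)(pts))-tgt)*n).sum(1)[ok],p,loss="soft_l1",f_scale=.4,x_scale=[.01,.01,.03]); p=r.x
    print(ok.sum(),p.round(4),np.degrees(p[2]).round(2),"rms px",np.sqrt(np.mean(np.minimum(r.fun**2,4))).round(2)); return p
p0=np.array([.557,.045,-.238])
a=fit(ct,p0,0);b=fit(cs,p0,0); p=(a+b)/2; np.save("stage.npy",np.array([p,a,b]))
# pieces: top-surface centres by depth cloud in each picture
for n,c,pp in (("top",ct,a),("scene",cs,b)):
    full=cloud(c,np.ones((420,560),bool)); w=inv(pp,full)*1e3; z=full[:,2]*1e3
    for nm,(x,y,r,lo,hi) in dict(sample=(-72,-88,45,32,60),ref=(-85,11,40,42,65),pin=(5,112,40,68,100)).items():
        m=(np.hypot(w[:,0]-x,w[:,1]-y)<r)&(z>lo)&(z<hi)
        if m.sum()>3: q=w[m]; (cx,cy),rr=cv2.minEnclosingCircle(q.astype(np.float32)); print(n,nm,m.sum(),q.mean(0).round(1),"circ",round(cx,1),round(cy,1),round(rr,1),z[m].mean().round(1))
g=lambda c,px,z,pp: (inv(pp,on_plane(c,px,z))*1e3).round(1)
print("top: disc top, ref top",g(ct,[(190+490/5,130+460/5)],.042,a),g(ct,[(190+319/5,130+455/5)],.052,a), "pivot",g(ct,[(190+205/5,130+100/5)],.067,a))
print("scene: disc top, ref top, pin top",g(cs,[(180+326/3.16,140+235/3.16)],.042,b),g(cs,[(180+417/3.16,140+288/3.16)],.052,b),g(cs,[(180+374/3.16,140+368/3.16)],.088,b),"pivot",g(cs,[(180+241/3.16,140+460/3.16)],.067,b))
E
```

```text
239 [ 0.557   0.0476 -0.2385] -13.67 rms px 0.31
211 [ 0.558   0.045  -0.2416] -13.84 rms px 0.66
top sample 226 [-64.9 -86.7] circ -64.7 -86.6 24.7 42.7
top ref 81 [-85.8  10.6] circ -85.7 10.3 14.7 52.3
top pin 20 [  4.8 111.9] circ 16.1 111.9 17.9 85.2
scene sample 274 [-62.7 -83.1] circ -66.7 -86.4 27.4 40.8
scene ref 132 [-84.9  12.8] circ -86.7 10.3 15.9 50.3
scene pin 66 [  4.3 114.4] circ 2.2 113.4 7.4 80.6
top: disc top, ref top [[-64.9 -89.1]] [[-86.3   8. ]] pivot [[ 99.  122.1]]
scene: disc top, ref top, pin top [[-64.7 -85.5]] [[-86.4  11.1]] [[  3.1 112.2]] pivot [[100.8 131.2]]
```

>>> {"method": "play_rows", "body": {
  "commands": [
    [0,0,0,0,0,-1,-0.3],
    [0,0,0,0,0,-1,-0.3],
    [0,0,0,0,0,-1,-0.3],
    [0,0,0,0,0,-1,-0.3],
    [0,0,0,0,0,-1,-0.3],
    [0,0,0,0,0,-1,-0.3],
    [0,0,0,0,0,-1,-0.3],
    [0,0,0,0,0,-1,-0.3],
    [0,0,0,0,0,-1,-0.3],
    [0,0,0,0,0,-1,-0.3],
    [0,0,0,0,0,-1,-0.3],
    [0,0,0,0,0,-1,-0.3]
  ]
}}

```text
time_s: 2.6
tcp_pos: [0.2517, 0.5447, 0.2075]
tool_rot: [180.0, -0.0, 120.4]
ft_force: [0.4, 1.1, -0.6]
grip_width: 0.352
```

>>> {"method": "play_rows", "body": {
  "commands": [
    [0,0,0,0,0,-0.67,-0.3],
    [0,0,0,0,0,-0.67,-0.3],
    [0,0,0,0,0,0,-0.3]
  ]
}}

```text
time_s: 2.9
tcp_pos: [0.2516, 0.5447, 0.2075]
tool_rot: [180.0, -0.0, 126.4]
ft_force: [-0.7, -0.5, -1.1]
grip_width: 0.351
```

```bash
cat >> h.py <<'E'
def to(*tg):
    from scipy.spatial.transform import Rotation as Ro
    s=ctrl.observe(); p=np.array(s["tcp_pos"]); R=Ro.from_euler("xyz",s["tool_rot"],degrees=True)
    print("t",round(s["time_s"],2),"tcp",p.round(4),"rot",np.round(s["tool_rot"],2),"F",np.round(s["ft_force"],1),"w",round(s["grip_width"],3))
    for t in tg: print(t,"full-scale rows total",(R.inv().apply(np.array(t)-p)/.05).round(2)); p=np.array(t)
E
python3 -c "
from h import *
to((.45,.25,.2),(.4287,-.0555,.2),(.4287,-.0555,.018))"
```

```text
t 2.9 tcp [0.2516 0.5447 0.2075] rot [180.    -0.   126.39] F [-0.7 -0.5 -1.1] w 0.351
(0.45, 0.25, 0.2) full-scale rows total [-7.1  -0.3   0.15]
(0.4287, -0.0555, 0.2) full-scale rows total [-4.67 -3.97 -0.  ]
(0.4287, -0.0555, 0.018) full-scale rows total [-0.   -0.    3.64]
```

>>> {"method": "play_rows", "body": {
  "commands": [
    [-0.71,-0.03,0,0,0,0,-0.3],
    [-0.71,-0.03,0,0,0,0,-0.3],
    [-0.71,-0.03,0,0,0,0,-0.3],
    [-0.71,-0.03,0,0,0,0,-0.3],
    [-0.71,-0.03,0,0,0,0,-0.3],
    [-0.71,-0.03,0,0,0,0,-0.3],
    [-0.71,-0.03,0,0,0,0,-0.3],
    [-0.71,-0.03,0,0,0,0,-0.3],
    [-0.71,-0.03,0,0,0,0,-0.3],
    [-0.71,-0.03,0,0,0,0,-0.3]
  ]
}}

```text
time_s: 3.9
tcp_pos: [0.4507, 0.2486, 0.2077]
tool_rot: [180.0, 0.0, 126.2]
ft_force: [-0.8, -0.0, -0.1]
grip_width: 0.35
```

>>> {"method": "play_rows", "body": {
  "commands": [
    [-0.47,-0.4,0,0,0,0,-0.3],
    [-0.47,-0.4,0,0,0,0,-0.3],
    [-0.47,-0.4,0,0,0,0,-0.3],
    [-0.47,-0.4,0,0,0,0,-0.3],
    [-0.47,-0.4,0,0,0,0,-0.3],
    [-0.47,-0.4,0,0,0,0,-0.3],
    [-0.47,-0.4,0,0,0,0,-0.3],
    [-0.47,-0.4,0,0,0,0,-0.3],
    [-0.47,-0.4,0,0,0,0,-0.3],
    [-0.47,-0.4,0,0,0,0,-0.3],
    [0,0,0,0,0,0,-0.3]
  ]
}}

```text
time_s: 5.0
tcp_pos: [0.428, -0.0607, 0.2074]
tool_rot: [-180.0, 0.0, 126.0]
ft_force: [-0.0, -0.1, 1.1]
grip_width: 0.352
```

```bash
python3 -c "
from h import *
to((.4287,-.0555,.06),(.4287,-.0555,.019))"
```

```text
t 5.0 tcp [ 0.428  -0.0607  0.2074] rot [-1.7998e+02  4.0000e-02  1.2605e+02] F [-0.  -0.1  1.1] w 0.352
(0.4287, -0.0555, 0.06) full-scale rows total [0.08 0.07 2.95]
(0.4287, -0.0555, 0.019) full-scale rows total [0.   0.   0.82]
```

>>> {"method": "play_rows", "body": {
  "commands": [
    [0.08,0.07,0.5,0,0,0,-0.3],
    [0,0,0.5,0,0,0,-0.3],
    [0,0,0.5,0,0,0,-0.3],
    [0,0,0.5,0,0,0,-0.3],
    [0,0,0.5,0,0,0,-0.3],
    [0,0,0.5,0,0,0,-0.3],
    [0,0,0.4,0,0,0,-0.3],
    [0,0,0.2,0,0,0,-0.3],
    [0,0,0.16,0,0,0,-0.3],
    [0,0,0,0,0,0,-0.3]
  ]
}}

```text
time_s: 6.0
tcp_pos: [0.4284, -0.0523, 0.0191]
tool_rot: [-180.0, -0.0, 126.3]
ft_force: [-0.7, 0.6, 0.2]
grip_width: 0.351
```

```bash
python3 -c "
from h import *
c=cap('scene'); save(c,'pre.png',(180,140,380,330))
to((.5869,.0609,.019))"
```

```text
t 6.05 tcp [ 0.4288 -0.0525  0.0199] rot [1.7999e+02 1.0000e-02 1.2634e+02] F [-1.2  0.3 -0.5] w 0.354
(0.5869, 0.0609, 0.019) full-scale rows total [-0.05  3.89  0.02]
```

View pics/pre.png

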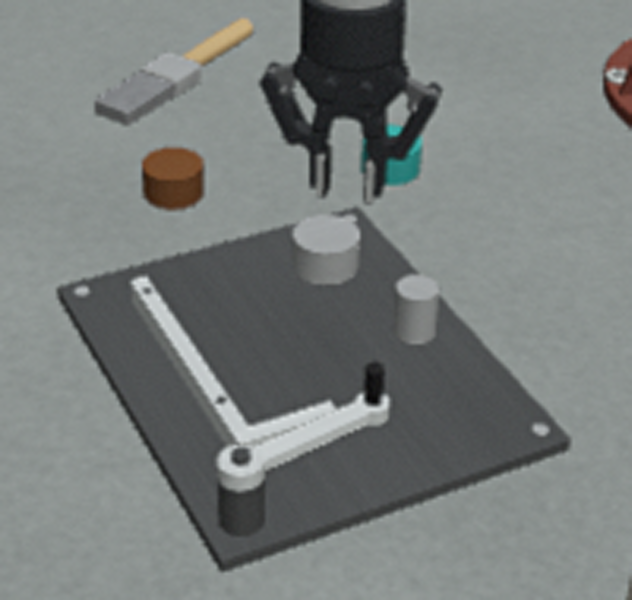

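>>> {"method": "play_rows", "body": {
  "commands": [
    [-0.01,0.1,0,0,0,0,-0.3],
    [-0.01,0.1,0,0,0,0,-0.3],
    [0,0.1,0,0,0,0,-0.3],
    [0,0.1,0,0,0,0,-0.3],
    [0,0.1,0,0,0,0,-0.3],
    [0,0.15,0,0,0,0,-0.3],
    [0,0.15,0,0,0,0,-0.3],
    [0,0.15,0,0,0,0,-0.3],
    [0,0.15,0,0,0,0,-0.3],
    [0,0.15,0,0,0,0,-0.3],
    [0,0.15,0,0,0,0,-0.3],
    [0,0.1,0,0,0,0,-0.3]
  ]
}}

```text
time_s: 7.25
tcp_pos: [0.4902, -0.0086, 0.0195]
tool_rot: [180.0, -0.0, 126.4]
ft_force: [-0.7, 0.2, -0.5]
grip_width: 0.351
```

```bash
cat >> h.py <<'E'
def disc(n,c):
    st=np.load("stage.npy"); pp=st[1 if n=="top" else 2]
    for d in viewer.trace(n,"sample")[:4]:
        P=cloud(c,d["mask"]); P=P[P[:,2]>.036]
        if len(P)>20: q=inv(pp,P)*1e3; (x,y),r=cv2.minEnclosingCircle(q.astype(np.float32)); print(n,"disc",round(d["confidence"],2),round(x,1),round(y,1),"r",round(r,1),"z",P[:,2].mean().round(3),len(P))
E
python3 -c "
from h import *
c=cap('scene'); save(c,'mid.png',(180,140,380,330)); disc('scene',c)
c=cap('top'); disc('top',c)
to((.5869,.0609,.019))"
```

```text
scene disc 0.71 -67.5 -77.3 r 32.8 z 0.043 159
t 7.45 tcp [ 0.4895 -0.0089  0.0194] rot [-1.7999e+02 -2.0000e-02  1.2636e+02] F [-0.3 -0.3  0.1] w 0.351
(0.5869, 0.0609, 0.019) full-scale rows total [-0.03  2.4   0.01]
```

View pics/mid.png

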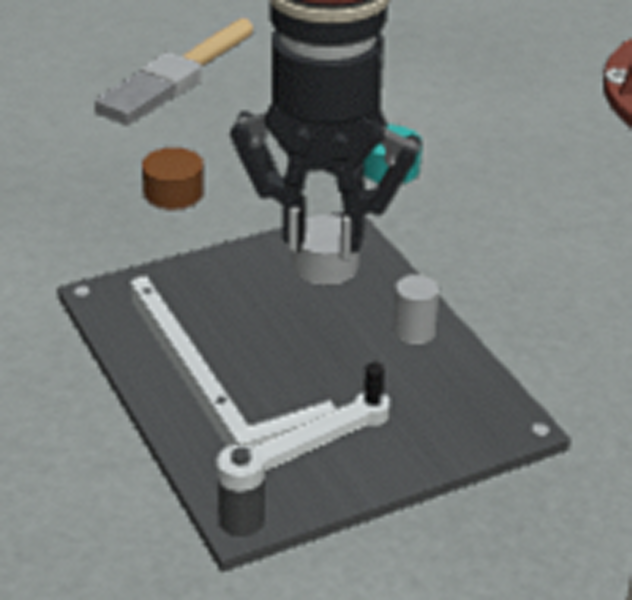

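```bash
python3 -c "
from h import *
for n in ('scene','top'):
    c=cap(n); P=cloud(c,np.ones((420,560),bool)); T=np.array([.4895,-.0089])
    d=P[:,:2]-T; a=np.radians(126.36); u=np.array([np.cos(a),np.sin(a)]); v=np.array([np.sin(a),-np.cos(a)])
    x,y=d@u,d@v
    m=(abs(x)<.045)&(abs(y)<.03)&(P[:,2]<.12)
    for lo in range(10,110,6):
        k=m&(P[:,2]*1e3>=lo)&(P[:,2]*1e3<lo+6)
        if k.sum(): print(n,lo,k.sum(),'x',(np.percentile(x[k],[0,25,50,75,100])*1e3).round(0),'y',(np.percentile(y[k],[0,50,100])*1e3).round(0))
    save(c,'close_%s.png'%n,(240,170,330,240))
"
```

```text
scene 10 454 x [-45. -26.   4.  26.  45.] y [-30.   6.  30.]
scene 16 42 x [-23.  -8.   3.  13.  22.] y [-24.  -2.  14.]
scene 22 38 x [-24. -11.  -1.  13.  21.] y [-23.  -3.   4.]
scene 28 46 x [-24.  -9.   2.  12.  21.] y [-22.  -2.   4.]
scene 34 34 x [-18. -11.  -4.   6.  21.] y [-25.  -1.   6.]
scene 40 93 x [-22. -10.  -3.   2.  21.] y [-29. -12.   9.]
scene 46 18 x [-27. -19. -16.  10.  24.] y [-7.  7. 13.]
scene 52 31 x [-27. -19. -15.  21.  28.] y [-5.  9. 15.]
scene 58 28 x [-28. -19.   0.  22.  28.] y [-4.  9. 15.]
scene 64 31 x [-28. -18.  16.  22.  28.] y [-8.  9. 14.]
scene 70 35 x [-27. -18.  16.  25.  28.] y [-4.  8. 13.]
scene 76 32 x [-30. -17.  15.  20.  28.] y [-2.  9. 15.]
scene 82 30 x [-37. -22. -17.  22.  34.] y [-6. 11. 15.]
scene 88 53 x [-45. -26. -16.  27.  45.] y [-7. 12. 16.]
scene 94 86 x [-45. -32.  16.  30.  45.] y [-11.  10.  16.]
scene 100 71 x [-45. -39. -19.  25.  45.] y [-13.  11.  17.]
scene 106 51 x [-45. -24.  16.  25.  44.] y [-13.  14.  20.]
```

View pics/close_scene.png

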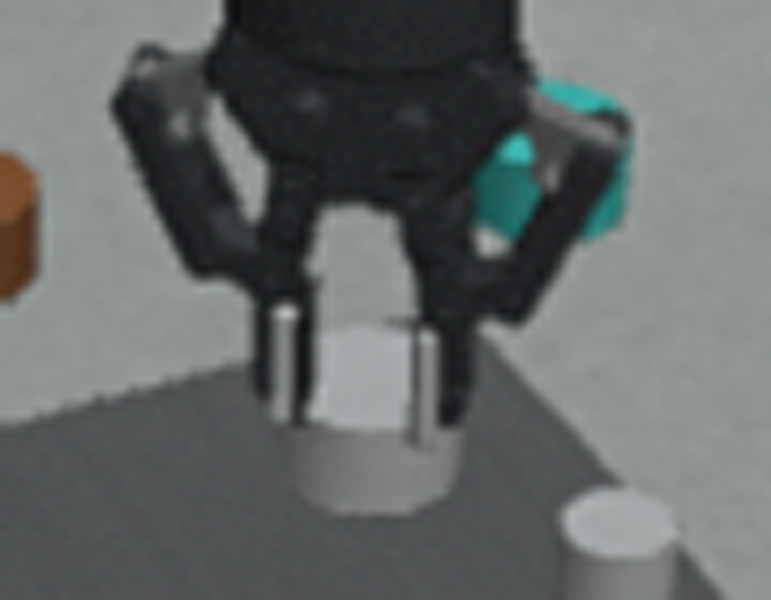

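>>> {"method": "play_rows", "body": {
  "commands": [
    [0,-0.2,-0.1,0,0,0,-0.3],
    [0,-0.2,0,0,0,0,-0.3],
    [0,-0.2,0,0,0,0,-0.3],
    [0,-0.2,0,0,0,0,-0.3],
    [0,-0.2,0,0,0,0,-0.3],
    [0,-0.2,0,0,0,0,-0.3],
    [0,-0.2,0,0,0,0,-0.3],
    [0,0,0.1,0,0,0,-0.3],
    [0,0,0,0,0,0,-0.3]
  ]
}}

```text
time_s: 8.45
tcp_pos: [0.4329, -0.0505, 0.0189]
tool_rot: [-180.0, -0.0, 126.3]
ft_force: [-0.1, 0.8, -0.4]
grip_width: 0.354
```

```bash
cat >> h.py <<'E'
def tips(n="scene",f=None):
    c=cap(n); P=cloud(c,np.ones((420,560),bool)); s=ctrl.observe(); T=np.array(s["tcp_pos"]); a=np.radians(s["tool_rot"][2])
    d=P[:,:2]-T[:2]; x=d@[np.cos(a),np.sin(a)]; y=d@[np.sin(a),-np.cos(a)]; z=P[:,2]*1e3
    m=(abs(x)<.034)&(y<.02)&(y>-.015)
    for lo in range(14,80,4):
        k=m&(z>=lo)&(z<lo+4)
        if k.sum(): print(n,"z",lo,k.sum(),'x',(x[k].min()*1e3).round(),(x[k].max()*1e3).round(),'y',(y[k].min()*1e3).round(),(y[k].max()*1e3).round())
    if f: save(c,f,(180,140,380,330))
    return c
E
python3 -c "
from h import *
c=tips(); disc('scene',c); c=cap('top'); disc('top',c); to((.5869,.0609,.019))"
```

```text
scene z 14 8 x 4.0 31.0 y -15.0 8.0
scene z 42 5 x -19.0 21.0 y 4.0 11.0
scene z 46 12 x -22.0 20.0 y -7.0 13.0
scene z 50 15 x -26.0 26.0 y -6.0 12.0
scene z 54 20 x -28.0 28.0 y -6.0 13.0
scene z 58 20 x -28.0 28.0 y -6.0 15.0
scene z 62 17 x -29.0 28.0 y -2.0 13.0
scene z 66 22 x -28.0 29.0 y -4.0 14.0
scene z 70 20 x -28.0 28.0 y -4.0 14.0
scene z 74 22 x -28.0 28.0 y -8.0 14.0
scene z 78 21 x -28.0 28.0 y -13.0 14.0
scene disc 0.63 -65.3 -86.7 r 26.3 z 0.042 235
t 8.65 tcp [ 0.4334 -0.0503  0.0195] rot [ 1.7999e+02 -1.0000e-02  1.2637e+02] F [-0.8  0.4 -0.5] w 0.351
(0.5869, 0.0609, 0.019) full-scale rows total [-0.03  3.79  0.01]
```

>>> {"method": "play_rows", "body": {
  "commands": [
    [0,0,0.1,0,0,0,-0.3],
    [0,0,0.1,0,0,0,-0.3],
    [0,0,0.1,0,0,0,-0.3],
    [0,0,0.1,0,0,0,-0.3],
    [0,0,0,0,0,0,-0.3]
  ]
}}

```text
time_s: 9.15
tcp_pos: [0.4326, -0.0501, -0.0015]
tool_rot: [-180.0, -0.1, 126.4]
ft_force: [-0.5, 0.6, -0.9]
grip_width: 0.352
```

```bash
python3 -c "
from h import *
c=tips(); to((.5869,.0609,.0))"
```

```text
scene z 14 6 x 6.0 31.0 y -13.0 16.0
scene z 22 2 x -15.0 15.0 y -3.0 9.0
scene z 26 8 x -16.0 22.0 y -6.0 15.0
scene z 30 13 x -28.0 27.0 y -8.0 14.0
scene z 34 19 x -28.0 24.0 y 3.0 14.0
scene z 38 18 x -28.0 28.0 y -3.0 16.0
scene z 42 23 x -28.0 28.0 y -7.0 14.0
scene z 46 21 x -28.0 28.0 y -8.0 12.0
scene z 50 20 x -28.0 28.0 y -0.0 13.0
scene z 54 15 x -27.0 28.0 y -2.0 12.0
scene z 58 18 x -27.0 28.0 y -8.0 13.0
scene z 62 14 x -33.0 30.0 y 3.0 14.0
scene z 66 27 x -34.0 32.0 y -7.0 18.0
scene z 70 26 x -34.0 33.0 y -7.0 14.0
scene z 74 38 x -33.0 33.0 y -9.0 13.0
scene z 78 19 x -34.0 34.0 y -10.0 15.0
t 9.2 tcp [ 0.4328 -0.0502 -0.0011] rot [-1.7998e+02 -5.0000e-02  1.2635e+02] F [ 0.2  0.3 -0.1] w 0.352
(0.5869, 0.0609, 0.0) full-scale rows total [-0.04  3.8  -0.02]
```

>>> {"method": "play_rows", "body": {
  "commands": [
    [-0.01,0.08,0.08,0,0,0,-0.3],
    [-0.01,0.08,0,0,0,0,-0.3],
    [-0.01,0.08,0,0,0,0,-0.3],
    [0,0.08,0,0,0,0,-0.3],
    [0,0.08,0,0,0,0,-0.3],
    [0,0.15,0,0,0,0,-0.3],
    [0,0.15,0,0,0,0,-0.3],
    [0,0.15,0,0,0,0,-0.3],
    [0,0.15,0,0,0,0,-0.3],
    [0,0.15,0,0,0,0,-0.3],
    [0,0.1,0,0,0,0,-0.3]
  ]
}}

```text
time_s: 10.3
tcp_pos: [0.485, -0.0142, -0.0045]
tool_rot: [180.0, -0.0, 126.4]
ft_force: [-2.8, -2.9, 2.6]
grip_width: 0.35
```

```bash
python3 -c "
from h import *
c=cap('scene'); save(c,'mid2.png',(180,140,380,330)); disc('scene',c)
to((.5869,.0609,-.005))"
```

```text
scene disc 0.79 -33.0 -48.8 r 26.8 z 0.042 253
scene disc 0.66 36.0 26.6 r 133.3 z 0.059 715
t 10.4 tcp [ 0.4852 -0.014  -0.0045] rot [ 1.7995e+02 -1.0000e-02  1.2639e+02] F [-0.5 -0.7  0.3] w 0.346
(0.5869, 0.0609, -0.005) full-scale rows total [-0.    2.53  0.01]
```

View pics/mid2.png

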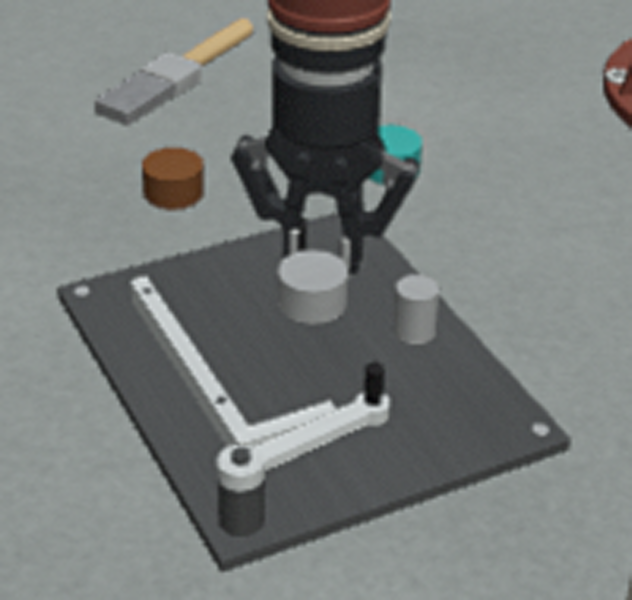

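>>> {"method": "play_rows", "body": {
  "commands": [
    [0,0.1,0,0,0,0,-0.3],
    [0,0.2,0,0,0,0,-0.3],
    [0,0.2,0,0,0,0,-0.3],
    [0,0.2,0,0,0,0,-0.3],
    [0,0.2,0,0,0,0,-0.3],
    [0,0.2,0,0,0,0,-0.3],
    [0,0.2,0,0,0,0,-0.3],
    [0,0.2,0,0,0,0,-0.3],
    [0,0.2,0,0,0,0,-0.3],
    [0,0.2,0,0,0,0,-0.3],
    [0,0.15,0,0,0,0,-0.3],
    [0,0.1,0,0,0,0,-0.3]
  ]
}}

```text
time_s: 11.6
tcp_pos: [0.5716, 0.0496, -0.0045]
tool_rot: [180.0, -0.0, 126.4]
ft_force: [-2.3, -1.6, 0.4]
grip_width: 0.345
```

```bash
python3 -c "
from h import *
c=cap('scene'); save(c,'mid3.png',(180,140,380,330)); disc('scene',c)
c=cap('top'); disc('top',c)
to((.5869,.0609,-.005))"
```

```text
scene disc 0.72 31.3 32.1 r 27.0 z 0.042 333
t 11.8 tcp [ 0.5713  0.0492 -0.0043] rot [1.7996e+02 1.0000e-02 1.2636e+02] F [-0.1 -0.4 -0.3] w 0.354
(0.5869, 0.0609, -0.005) full-scale rows total [0.   0.39 0.01]
```

>>> {"method": "play_rows", "body": {
  "commands": [
    [0,0.06,0,0,0,0,-0.3],
    [0,0.06,0,0,0,0,-0.3],
    [0,0.06,0,0,0,0,-0.3],
    [0,0.05,0,0,0,0,-0.3],
    [0,0.05,0,0,0,0,-0.3],
    [0,0.04,0,0,0,0,-0.3]
  ]
}}

```text
time_s: 12.4
tcp_pos: [0.5842, 0.0587, -0.0045]
tool_rot: [180.0, 0.0, 126.4]
ft_force: [-2.9, -2.0, 1.9]
grip_width: 0.351
```

>>> {"method": "play_rows", "body": {
  "commands": [
    [0,0.02,0,0,0,0,-0.3],
    [0,0.02,0,0,0,0,-0.3],
    [0,0.02,0,0,0,0,-0.3]
  ]
}}

```text
time_s: 12.7
tcp_pos: [0.586, 0.0602, -0.0045]
tool_rot: [-179.9, -0.0, 126.3]
ft_force: [-7.0, -4.2, 3.7]
grip_width: 0.348
```

```bash
python3 -c "
from h import *
c=cap('scene'); save(c,'mid4.png',(180,140,380,330)); disc('scene',c)
to((.5869,.0609,-.005))"
```

```text
scene disc 0.64 -92.9 313.4 r 52.6 z 0.067 2054
scene disc 0.62 44.2 45.9 r 26.7 z 0.042 342
t 12.8 tcp [ 0.5859  0.0601 -0.0046] rot [-1.7994e+02 -1.0000e-02  1.2634e+02] F [-4.5 -2.9  3.2] w 0.351
(0.5869, 0.0609, -0.005) full-scale rows total [0.   0.03 0.01]
```

>>> {"method": "play_rows", "body": {
  "commands": [
    [0,0.02,0,0,0,0,-0.3],
    [0,0.02,0,0,0,0,-0.3],
    [0,0,0,0,0,0,-0.3]
  ]
}}

```text
time_s: 13.1
tcp_pos: [0.5861, 0.0603, -0.0047]
tool_rot: [-179.7, -0.0, 126.3]
ft_force: [-13.3, -7.8, 8.0]
grip_width: 0.347
```

```bash
python3 -c "
from h import *
c=cap('scene'); save(c,'mid5.png',(220,210,320,285)); disc('scene',c)
to((.5869,.0609,-.005))"
```

```text
scene disc 0.65 44.6 46.0 r 26.3 z 0.042 342
t 13.2 tcp [ 0.5861  0.0603 -0.0047] rot [-1.7974e+02 -2.0000e-02  1.2630e+02] F [-12.1  -7.7   9.1] w 0.35
(0.5869, 0.0609, -0.005) full-scale rows total [-0.    0.02  0.01]
```

View pics/mid5.png

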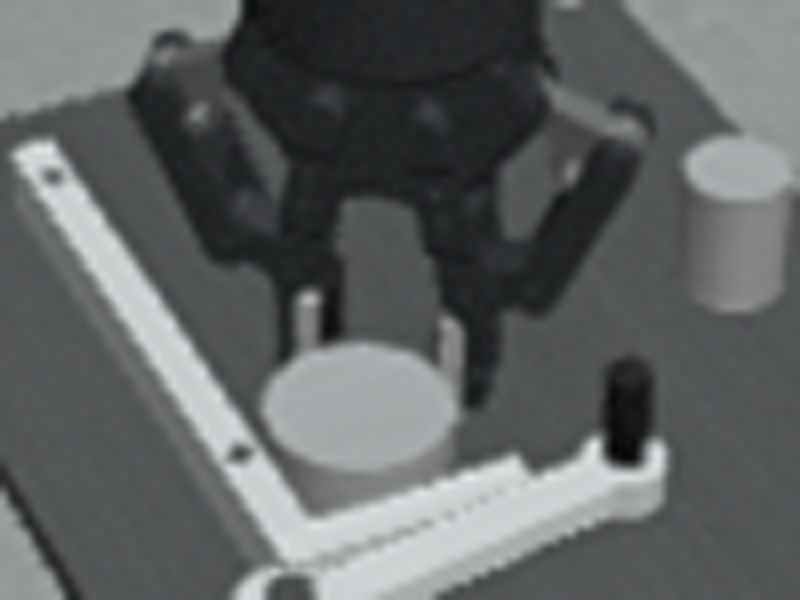

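>>> {"method": "play_rows", "body": {
  "commands": [
    [0,-0.05,0,0,0,0,-0.3],
    [0,-0.1,0,0,0,0,-0.3],
    [0,-0.2,0,0,0,0,-0.3],
    [0,-0.2,0,0,0,0,-0.3],
    [0,0,-0.3,0,0,0,-0.3],
    [0,0,-0.6,0,0,0,-0.3],
    [0,0,-0.6,0,0,0,-0.3],
    [0,0,-0.6,0,0,-1,-1],
    [0,0,-0.6,0,0,-1,-1],
    [0,0,-0.3,0,0,-1,-1],
    [0,0,0,0,0,-1,-1],
    [0,0,0,0,0,-1,-1]
  ]
}}

```text
time_s: 14.4
tcp_pos: [0.5666, 0.0451, 0.1478]
tool_rot: [179.9, 0.2, 149.4]
ft_force: [0.1, 0.8, -0.8]
grip_width: 0.0
```

>>> {"method": "play_rows", "body": {
  "commands": [
    [0,0,0,0,0,-1,-1],
    [0,0,0,0,0,-1,-1],
    [0,0,0,0,0,-1,-1],
    [0,0,0,0,0,-1,-1],
    [0,0,0,0,0,-1,-1],
    [0,0,0,0,0,-1,-1],
    [0,0,0,0,0,-1,-1],
    [0,0,0,0,0,-1,-1],
    [0,0,0,0,0,-1,-1],
    [0,0,0,0,0,-1,-1],
    [0,0,0,0,0,-0.58,-1],
    [0,0,0,0,0,0,-1]
  ]
}}

```text
time_s: 15.6
tcp_pos: [0.5661, 0.0452, 0.1468]
tool_rot: [-180.0, 0.1, -162.2]
ft_force: [-0.2, 0.5, -0.1]
grip_width: -0.001
```

```bash
python3 -c "
from h import *
c=tips(); disc('scene',c)
full=cloud(c,np.ones((420,560),bool)); w=inv(np.load('stage.npy')[2],full)*1e3; z=full[:,2]*1e3
m=(np.hypot(w[:,0]-3,w[:,1]-113)<25)&(z>66)&(z<95); print('pin',m.sum(),w[m].mean(0),cv2.minEnclosingCircle(w[m].astype(np.float32)))
c=cap('top'); disc('top',c); P=cloud(c,np.ones((420,560),bool)); 
to((.5757,.1925,.15))"
```

```text
scene z 14 15 x 2.0 33.0 y -13.0 15.0
scene z 38 8 x -34.0 -29.0 y 6.0 16.0
scene z 42 3 x -33.0 -29.0 y 16.0 18.0
scene disc 0.59 44.4 46.0 r 26.7 z 0.042 344
pin 74 [  4.23712884 114.62577027] ((4.491069316864014, 112.90178680419922), 8.08663558959961)
t 15.8 tcp [0.5659 0.0452 0.146 ] rot [-1.7999e+02  3.0000e-02 -1.6230e+02] F [-1.3  0.3  0.4] w 0.001
(0.5757, 0.1925, 0.15) full-scale rows total [-1.08  2.75 -0.08]
```

>>> {"method": "play_rows", "body": {
  "commands": [
    [-0.18,0.46,0,0,0,0,-1],
    [-0.18,0.46,0,0,0,0,-1],
    [-0.18,0.46,0,0,0,0,-1],
    [-0.18,0.46,0,0,0,0,-1],
    [-0.18,0.46,0,0,0,0,-1],
    [-0.18,0.45,0,0,0,0,-1],
    [0,0,0.4,0,0,0,-1],
    [0,0,0.4,0,0,0,-1],
    [0,0,0,0,0,0,-1]
  ]
}}

```text
time_s: 16.7
tcp_pos: [0.5734, 0.1927, 0.1027]
tool_rot: [179.9, -0.3, -162.3]
ft_force: [-0.1, 0.5, -0.9]
grip_width: 0.002
```

```bash
sed -i 's/range(14,80,4)/range(14,160,4)/' h.py; python3 -c "
from h import *
c=tips(f='pin0.png')
to((.5757,.1925,.07))"
```

```text
scene z 14 20 x -19.0 33.0 y -15.0 19.0
scene z 126 10 x -8.0 -5.0 y -6.0 9.0
scene z 130 11 x -12.0 1.0 y -10.0 12.0
scene z 134 18 x -14.0 5.0 y -6.0 12.0
scene z 138 28 x -15.0 8.0 y -6.0 11.0
scene z 142 18 x -16.0 3.0 y -6.0 12.0
scene z 146 24 x -15.0 6.0 y -6.0 11.0
scene z 150 24 x -16.0 3.0 y -7.0 11.0
scene z 154 28 x -15.0 5.0 y -7.0 11.0
scene z 158 12 x -13.0 4.0 y -5.0 10.0
t 16.75 tcp [0.5742 0.1926 0.1045] rot [ 1.7997e+02 -1.4000e-01 -1.6226e+02] F [-0.3 -0.1 -0.2] w -0.0
(0.5757, 0.1925, 0.07) full-scale rows total [-0.03 -0.01  0.69]
```

View pics/pin0.png

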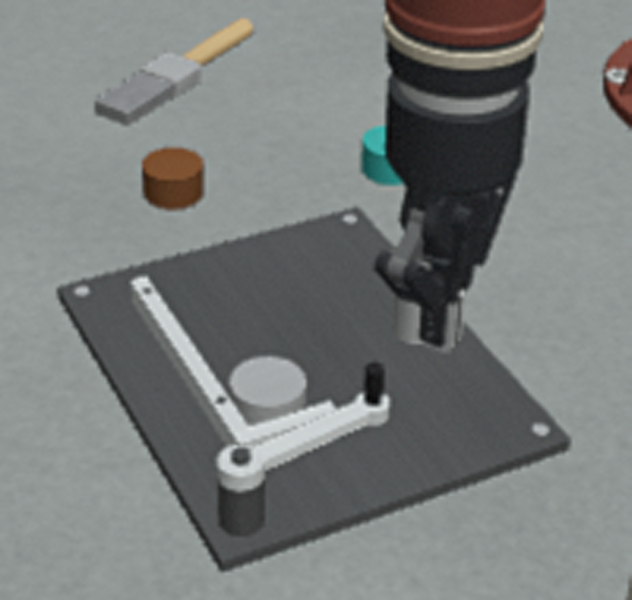

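>>> {"method": "play_rows", "body": {
  "commands": [
    [0,0,0.4,0,0,0,-1],
    [0,0,0.4,0,0,0,-1],
    [0,0,0.2,0,0,0,-1],
    [0,0,0.12,0,0,0,-1],
    [-0.02,-0.1,0,0,0,0,-1],
    [-0.02,-0.1,0,0,0,0,-1],
    [0,-0.1,0,0,0,0,-1],
    [0,-0.1,0,0,0,0,-1],
    [0,-0.05,0,0,0,0,-1],
    [0.033,-0.1,0,0,0,0,-1],
    [0.033,-0.1,0,0,0,0,-1]
  ]
}}

```text
time_s: 17.85
tcp_pos: [0.5838, 0.1612, 0.0496]
tool_rot: [180.0, -0.0, -162.2]
ft_force: [-0.7, 2.3, 1.4]
grip_width: 0.002
```

```bash
python3 -c "
from h import *
c=tips(f='pin1.png')
to((.5757,.1925,.07))"
```

```text
scene z 14 33 x -33.0 34.0 y -15.0 19.0
scene z 50 11 x -12.0 6.0 y -14.0 -7.0
scene z 54 10 x -12.0 8.0 y -15.0 -7.0
scene z 58 19 x -16.0 6.0 y -15.0 -7.0
scene z 62 10 x -10.0 1.0 y -14.0 -5.0
scene z 66 2 x -4.0 -2.0 y -14.0 -12.0
scene z 70 3 x -7.0 -5.0 y -13.0 1.0
scene z 74 9 x -10.0 -3.0 y -14.0 10.0
scene z 78 11 x -12.0 3.0 y -8.0 12.0
scene z 82 20 x -15.0 2.0 y -5.0 12.0
scene z 86 21 x -16.0 3.0 y -13.0 12.0
scene z 90 24 x -16.0 5.0 y -7.0 12.0
scene z 94 18 x -16.0 4.0 y -4.0 12.0
scene z 98 28 x -17.0 4.0 y -7.0 12.0
scene z 102 20 x -17.0 5.0 y -7.0 12.0
scene z 106 9 x -13.0 5.0 y 7.0 11.0
scene z 110 5 x -14.0 4.0 y 8.0 12.0
scene z 114 11 x -15.0 15.0 y 9.0 14.0
scene z 118 24 x -31.0 28.0 y -9.0 14.0
scene z 122 42 x -34.0 33.0 y -9.0 14.0
scene z 126 37 x -31.0 32.0 y -1.0 15.0
scene z 130 15 x -34.0 30.0 y 8.0 13.0
scene z 134 20 x -33.0 33.0 y -2.0 16.0
scene z 138 30 x -19.0 33.0 y -7.0 18.0
scene z 142 34 x -19.0 33.0 y -6.0 18.0
scene z 146 21 x -20.0 16.0 y 8.0 18.0
scene z 150 24 x -25.0 15.0 y 2.0 18.0
scene z 154 29 x -28.0 16.0 y -1.0 18.0
scene z 158 32 x -31.0 14.0 y -1.0 18.0
t 17.9 tcp [0.5838 0.1604 0.0495] rot [ 1.7999e+02 -2.0000e-02 -1.6225e+02] F [ 0.7 -0.2  0.9] w -0.001
(0.5757, 0.1925, 0.07) full-scale rows total [-0.04  0.66 -0.41]
```

View pics/pin1.png

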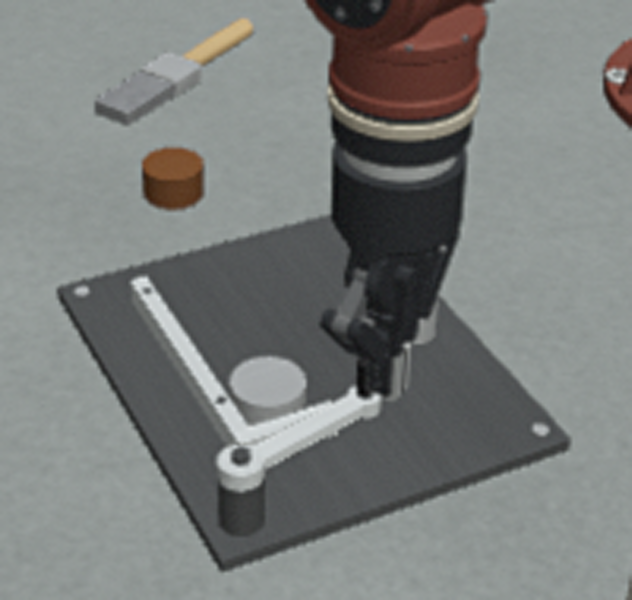

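>>> {"method": "play_rows", "body": {
  "commands": [
    [0.033,-0.1,0,0,0,0,-1],
    [0.033,-0.1,0,0,0,0,-1],
    [0.012,-0.1,0,0,0,0,-1],
    [0.012,-0.1,0,0,0,0,-1],
    [0.012,-0.1,0,0,0,0,-1],
    [0.012,-0.1,0,0,0,0,-1],
    [-0.011,-0.1,0,0,0,0,-1],
    [-0.011,-0.1,0,0,0,0,-1],
    [-0.011,-0.1,0,0,0,0,-1],
    [-0.011,-0.1,0,0,0,0,-1]
  ]
}}

```text
time_s: 18.9
tcp_pos: [0.5962, 0.1122, 0.0495]
tool_rot: [-180.0, 0.0, -162.2]
ft_force: [-0.8, 2.4, 0.4]
grip_width: 0.0
```

>>> {"method": "play_rows", "body": {
  "commands": [
    [-0.033,-0.1,0,0,0,0,-1],
    [-0.033,-0.1,0,0,0,0,-1],
    [-0.033,-0.1,0,0,0,0,-1]
  ]
}}

```text
time_s: 19.2
tcp_pos: [0.6055, 0.0995, 0.0495]
tool_rot: [180.0, 0.0, -162.2]
ft_force: [-1.8, 1.4, 0.6]
grip_width: 0.002
```

```bash
python3 -c "
from h import *
c=cap('scene'); save(c,'pin2.png',(180,140,380,330)); disc('scene',c)
to((.5757,.1925,.07)); print('tcp stage',inv(np.load('stage.npy')[0],[ctrl.observe()['tcp_pos']])*1e3)"
```

```text
scene disc 0.67 126.0 -394.9 r 33.6 z 0.069 630
scene disc 0.64 45.5 46.0 r 25.5 z 0.042 185
t 19.3 tcp [0.6058 0.0991 0.0496] rot [-1.7997e+02  3.0000e-02 -1.6228e+02] F [-0.5  0.1 -0.2] w -0.002
(0.5757, 0.1925, 0.07) full-scale rows total [ 0.01  1.96 -0.41]
tcp stage [[34.4058298  62.79905759]]
```

View pics/pin2.png

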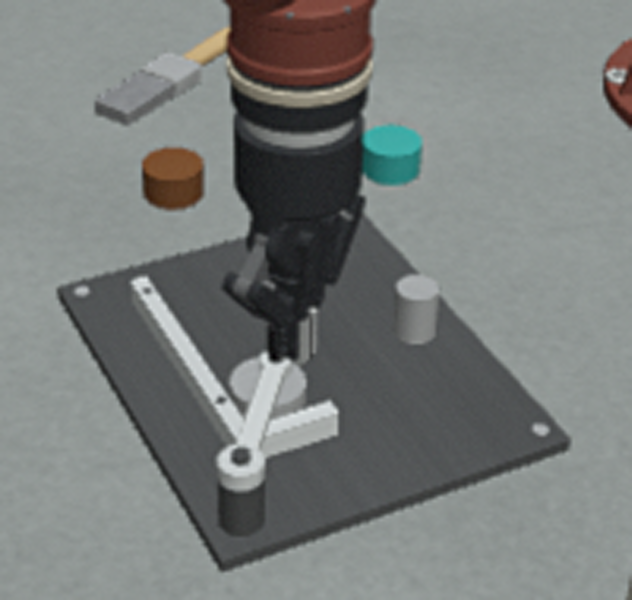

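>>> {"method": "play_rows", "body": {
  "commands": [
    [-0.02,-0.05,0,0,0,0,-1],
    [-0.02,-0.05,0,0,0,0,-1]
  ]
}}

```text
time_s: 19.5
tcp_pos: [0.6087, 0.0957, 0.0495]
tool_rot: [180.0, 0.0, -162.2]
ft_force: [-1.5, 1.3, -0.0]
grip_width: 0.001
```

>>> {"method": "play_rows", "body": {
  "commands": [
    [-0.01,-0.03,0,0,0,0,-1],
    [0,0,0,0,0,0,-1]
  ]
}}

```text
time_s: 19.7
tcp_pos: [0.609, 0.0952, 0.0495]
tool_rot: [179.9, -0.0, -162.2]
ft_force: [-3.4, 4.3, 2.1]
grip_width: 0.002
```

>>> {"method": "play_rows", "body": {
  "commands": [
    [-0.01,-0.03,0,0,0,0,-1],
    [0,0,0,0,0,0,-1],
    [0,0,0,0,0,0,-1]
  ]
}}

```text
time_s: 20.0
tcp_pos: [0.6091, 0.0951, 0.0494]
tool_rot: [179.8, -0.1, -162.2]
ft_force: [-6.4, 9.8, 5.3]
grip_width: 0.002
```

>>> {"method": "play_rows", "body": {
  "commands": [
    [0,0.05,0,0,0,0,-1],
    [0,0.1,0,0,0,0,-1],
    [0,0.3,0,0,0,0,-1],
    [0,0.3,0,0,0,0,-1],
    [0,0,-0.4,0,0,0,-1],
    [0,0.5,-0.5,0,0,0,-1],
    [0,0.5,-0.5,0,0,0,-1],
    [0,0.5,-0.5,0,0,0,-1],
    [0,0.5,-0.2,0,0,0,-1],
    [0,0.5,0,0,0,0,-1],
    [0,0,0,0,0,0,-1]
  ]
}}

```text
time_s: 21.1
tcp_pos: [0.5596, 0.2515, 0.1552]
tool_rot: [180.0, 0.1, -162.0]
ft_force: [0.0, -0.1, -0.0]
grip_width: -0.001
```

```bash
python3 -c "
from h import *
st=np.load('stage.npy')
for n,p in (('scene',st[2]),('top',st[1])):
    c=cap(n); save(c,'fin_%s.png'%n,(180,140,380,330) if n=='scene' else (190,130,350,250)); disc(n,c)
    full=cloud(c,np.ones((420,560),bool)); w=inv(p,full)*1e3; z=full[:,2]*1e3
    for nm,(x,y,r,lo,hi) in dict(ref=(-86,10,40,45,60),pin=(45,45,25,67,95)).items():
        m=(np.hypot(w[:,0]-x,w[:,1]-y)<r)&(z>lo)&(z<hi)
        if m.sum()>3:
            q=w[m]; (cx,cy),rr=cv2.minEnclosingCircle(q.astype(np.float32)); print(n,nm,m.sum(),q.mean(0).round(1),'circ',round(cx,1),round(cy,1),round(rr,1),'ang',np.arctan2(125-cy,100-cx).round(3))
to((.5757,.1925,.07))"
```

```text
scene disc 0.54 44.4 46.6 r 25.5 z 0.042 183
scene ref 119 [-84.9  12.2] circ -87.9 11.4 16.7 ang 0.544
scene pin 67 [45.4 48. ] circ 44.2 46.2 7.6 ang 0.954
top disc 0.68 45.1 46.2 r 25.2 z 0.043 160
top ref 80 [-85.8  10.7] circ -85.6 10.4 14.5 ang 0.553
top pin 22 [44.9 46.8] circ 48.1 53.5 13.9 ang 0.943
t 21.3 tcp [0.5607 0.2477 0.1542] rot [-1.7999e+02 -2.0000e-02 -1.6224e+02] F [-0.3 -0.9 -0.1] w -0.0
(0.5757, 0.1925, 0.07) full-scale rows total [ 0.05 -1.14  1.68]
```

View pics/fin_scene.png

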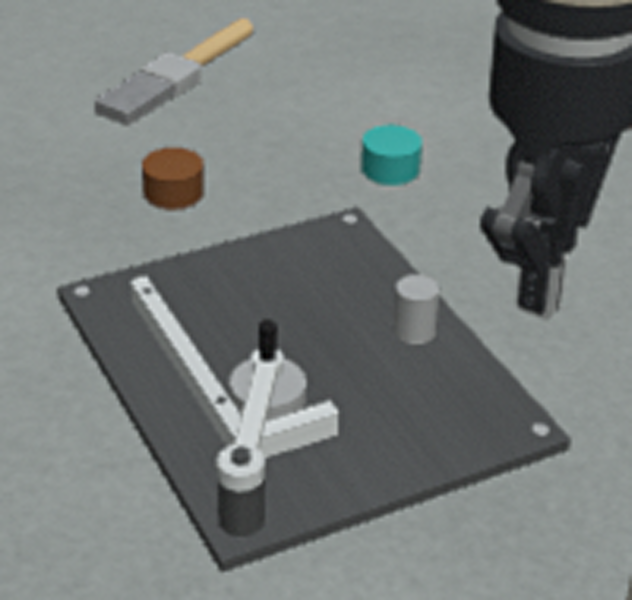

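```bash
python3 -c "
from plant import ticket; print(ticket.hand_in())"
```

```text
the job is handed in; nothing more can be done
None
```

The disc is seated in the fence corner with the hold-down arm at its stop over it, and I handed the job in at about 21 s of the 51 s. No verdict was reported.

**What I did:** I pushed the disc diagonally into the corner with the two fingers partly open. I stopped when the force rose to about 16 N with no further motion and similar force on both fences. I then pushed the pin round with the shut fingers until the force rose to about 13 N with no further motion.

**One problem:** On the first push the fingers passed just over the disc without touching it. The fingertips really sit about 21–25 mm higher than the reported tool position. I measured this in the depth images and lowered the tool to match.

**Last checks** (mm in the stage frame, nest at 45, 45):

| Check | Scene camera | Top camera |
|---|---|---|
| Disc position | (44.4, 46.6) | (45.1, 46.2) |
| Disc top height (expected about 42 mm) | 42 mm | 43 mm |
| Arm angle (stop at 0.97 rad) | 0.954 rad | 0.943 rad (rough, pin poorly seen) |
| Reference sample shift since start | 1.6 mm | under 1 mm |

- **Disc y reading:** it is 1–1.6 mm past the fence contact point. That is within the 2 mm calibration error and inside the 48 mm limit.
- **Bench items:** the brush looks unmoved in the last picture. I did not re-measure the jar, mug or brush at the end, but the gripper stayed clear of them throughout.

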